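# Close the conveyor's drive guard and set its push rivets

## Task

The belt has been adjusted and the red drive guard under the conveyor can be closed again. Fold its open flap down until it is fully shut on the housing, then push the center pins of its two plastic push rivets home, flush with the rivet heads, so that the flap is fastened; a pin must not be driven in while the flap is still open. Leave everything else on the bench where it is.

Things in the scene. Friction and masses are not known exactly. Their poses are not given: they have to be found in the camera images.
- conveyor: belt conveyor fixed to the bench, 690 mm long over its end knobs, 130 mm wide, belt top 207 mm high. Origin on the bench under its middle; y along the belt, -x side facing away from the robot (x towards it), z up. Midway along the -x side, partly under the frame, is the red drive housing, 150 mm wide, from x = -156 to -45 mm; its top slopes at 35 degrees to the level, up towards the robot, and is covered by the flap.
- frame_edge (a point): lower near edge of the conveyor's aluminium side frame, straight over the flap's upper edge: at (-65, 0, 165) mm in the conveyor's frame and with its axes. The frame overhangs here: it is 40 mm high from this edge up and runs the conveyor's whole length, so a tool coming straight down meets it. Under it the housing's upright red wall is at x = -58 mm.
- guard_hinge (a point): middle of the flap's hinge line, at (-150, 0, 40) mm in the conveyor's frame; has the conveyor's axes. The hinge runs along y, along the flap's lower edge.
- flap (a joint): opening angle of the red flap about its hinge, rad: 0 shut on the housing (sloping at 35 degrees to the level, up towards the robot); grows as its upper edge swings up and away from the robot; about 0.96 is upright; limit 1.4. Starts at 0.85 to 1.25. A stiff friction hinge: stays where it is left, moves for 1 to 2 N pushed near the upper edge.
- flap_mid (a point): middle of the flap's outer face, 62 mm from the hinge line. The flap is 150 mm wide, 108 mm long from the hinge line, 4 mm thick; its outer face lies 4 mm out from the hinge line. Axes are the flap's: x from the hinge to the free edge, y along the hinge, z straight out of the outer face; when shut, z leans 35 degrees from vertical away from the robot.
- pin_left_top (a point): middle of the top of the white center pin (12 mm across) of the rivet on the conveyor's +y side (left when facing the guard). The black rivet head is 22 mm across, 3 mm thick, on the flap's outer face, 86 mm from the hinge line, 50 mm to +y of the flap's middle. Axes are the flap's (z out along the pin).
- pin_right_top (a point): the same for the rivet 50 mm to -y of the flap's middle.
- pin_left (a joint): how far the left pin is pushed in, m: 0 is standing 7.8 mm proud of the rivet head, 0.007 (its stop) is home, flush but for its 0.8 mm dome. Starts between 0 and 0.001. It slides straight along the flap's z axis, needs about 8 to 10 N and stays where it is pushed.
- pin_right (a joint): the same for the right pin.
- rivet_tray: blue tray of spare rivets, 66 x 96 x 22 mm, beside the housing; leave alone. Origin: centre of underside.
- work_yellow: yellow round workpiece, 40 mm across, 30 mm high, on the belt; leave alone. Origin: centre of underside.
- work_blue: blue round workpiece, 40 mm across, 30 mm high, on the belt; leave alone. Origin: centre of underside.
- estop_box: yellow emergency-stop box with a red mushroom button, 72 x 72 mm, 75 mm high; leave alone. Origin: centre of underside.
- power_brick: black power adapter, 60 x 110 x 32 mm; leave alone. Origin: centre of underside.
- screwdriver: orange screwdriver lying on the bench beside the housing, 190 mm long; leave alone. Origin: under its middle.

How it is judged:
By the outcome, as a careful person would: the job done as asked, in the order asked, and still so for the second after the job is handed in, with the robot touching nothing.
It also fails if it takes over 58 s, if anything falls off the work surface, if the arm or the gripper's body presses on something with over 40 N, if the wrist force passes 120 N, or if a joint passes its speed limit or range.

## Robot

A 7-joint arm with a two-finger parallel gripper is mounted at the origin on the work surface. World frame = base frame: x ahead of the robot, y to its left, z up, the work surface at z = 0. Lengths are in mm, angles in rad, forces in N, time in s.
With the tool pointing down it reaches from about 400 to 900 mm from the base axis. Payload 5.5 kg.
Tool frame: the origin (TCP) lies on the centre line of the jaws, within the pads' length; the fingertips stand 19 mm ahead of it and the grasp point (between the pads) is the TCP; x points along the fingers, y is the direction in which the jaws open and shut, and the axes are right-handed (so a half turn about x gives the same grasp; the last joint's range is limited). The gripper opens to 92 mm and grips with 3 to 60 N. Pads are 19 mm wide; open, the fingers measure 130 mm over their backs; the gripper's body (75 mm by 190 mm) begins 47 mm behind the grasp point.
Start: joints at [1.526, 0.501, -0.427, 1.55, 0.221, 1.138, -0.21], TCP at [196.958, -619.441, 245.729] pointing down, gripper open.
Joint ranges: [-2.88, 2.88], [-0.31, 2.03], [-1.54, 1.56], [0.2, 2.42], [-1.41, 4.55], [0.19, 2.02], [-2.57, 2.57]. Speed limits (rad/s): [2.57, 2.57, 3.14, 3.14, 3.14, 3.14, 3.14].

## Interface

Orientations are given as a unit quaternion [x, y, z, w].
In Python, from station import state, vision, arm gives the robot as it stands.
- The arm moves only by the tool apply_moves, never from a script. Its arguments are lists of equal length, an entry for each row: "xyz": the shift along the tool's x, y, z in mm, a list of three; "rotation": the turn, a rotation vector about the tool's x, y, z in degrees, a list of three; "grip": the closure, from 0 (fully open) to 1 (shut). In form: {"xyz": [[tx, ty, tz], ...], "rotation": [[ax, ay, az], ...], "grip": [grip, ...]}. A call has 1 to 8 rows; each row is the pose to reach, as a shift and turn from the pose commanded when the call began, along the tool's axes at that moment; what a row does not reach only later rows make up. A row lasts 1/12 s, in which the tool goes at most 41.7 mm and 7.16 degrees, less where a joint would pass 70% of its speed; a pose out of reach is approached as far as the arm can. A call with a gripper value outside its range is refused whole. The fingers move at their own pace and stop on an object; "newtons" is the grip in N (left out, the last holds). Time passes only in rows, so rows that repeat a pose let the fingers close. It gives the time, the measured TCP pose, the force and the opening at its end, in the units of the state.
- state(): the state, without advancing time (a new reading comes with each control period).
- vision.capture(name): name is "scene" or "top" or "wrist"; returns a dict with "image" (400x640x3 uint8, red, green, blue), "fx", "fy", "cx", "cy" (pixels), "k1" (the pictures are not rectified: a ray, as slopes to the right and down, at radius r is drawn at 1 + k1 r^2 times it, then the intrinsics apply), "rvec" (rotation vector, rad) and "tvec" (3), from world to camera coordinates, as OpenCV has them. Camera axes: x right, y down, z forward; pixel columns grow to the right and rows downward; lengths in mm; the calibration is good to about 2 mm. A picture is of the moment at which its call begins. There is no depth.
- arm.job_done(): hands the job in, once; it reports no verdict.
The state is a dict: "time": time; "q": joint angles; "qd": joint speeds; "effort": joint torques, N m; "tool_pos": TCP position; "tool_rot": TCP orientation; "contact_force": force on the tool from outside, world axes, zero at the start; "moment": the same for the moment, N m; "gripper_width": opening from 0.0 (shut) to 1.0 (fully open).
Only numpy, scipy, OpenCV 4.12 (cv2) and the standard library are available. Lean on these libraries where they do the work, as an engineer would, in place of code of your own. Each camera call takes 0.05 s, during which the arm holds its last target. There are 200 camera calls.

## Working session

There is one attempt and no reset: what is moved stays moved. The work goes in short steps, Python scripts to look and compute and a tool call to move; the robot and the scene stay as the last step left them, time stands still between calls to the robot, and variables do not carry over. Pictures are saved under pics/ and viewed, about 8 in all and at most 12, crops included, and the job is handed in when it is done.

Besides the shell and the picture viewer there is one more tool, called after "Call:" as a command line: name --argument value ..., lists and objects as JSON in quotes. apply_moves: Moves the arm, as the interface text tells. Its arguments: {"type":"object","properties":{"xyz":{"type":"array"},"rotation":{"type":"array"},"grip":{"type":"array"},"newtons":{"type":"number"}},"required":["xyz","rotation","grip"]}

```bash
mkdir -p pics; ls; python3 - <<'E'
from station import state, vision
import cv2,numpy as np
s=state(); print(s['time'],s['tool_pos'],s['tool_rot'],s['contact_force'],s['gripper_width'])
for n in("scene","top"):
    d=vision.capture(n); cv2.imwrite(f"pics/{n}0.png",d["image"][...,::-1])
    np.savez(f"{n}0.npz",**d)
    R=cv2.Rodrigues(np.array(d["rvec"]))[0]; print(n,d["fx"],d["cx"],d["cy"],d["k1"],-R.T@np.array(d["tvec"]),R[2])
E
```

```text
pics
0.0 [ 196.68477916 -618.81957671  244.67362266] [-0.69866281 -0.10910906  0.69882724 -0.10773106] [0.21925301 0.11471148 0.56777304] 1.0002837651173853
scene 363.76166091603716 319.2415744830584 198.8473505225815 0.01506388614314007 [1186.98388451  135.71530143  625.28100391] [-0.75974818 -0.13769946 -0.63546956]
top 457.97097474852126 315.712598025916 193.56746316239838 0.04355490040575761 [ 551.60556846   43.08488911 1387.16771761] [ 0.05371489  0.00761242 -0.9985273 ]
```

View pics/scene0.png

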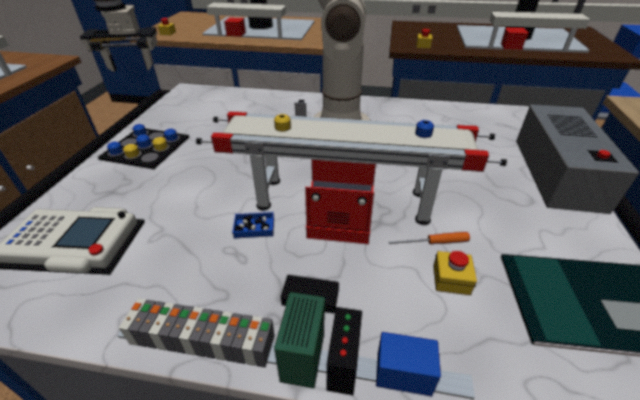

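View pics/top0.png

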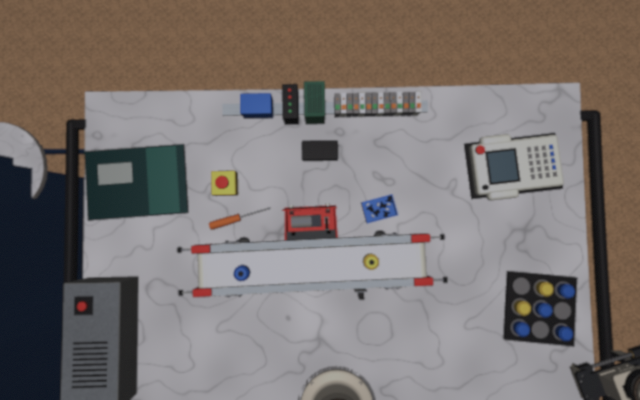

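Top view: robot at the bottom and image up is +X. Conveyor knobs are at about (180,249), (442,237), (181,293) and (445,280). Scene view: flap open, pins near (316,198) and (363,202), knobs at (492,136), (504,162), (199,141) and (215,119). I'll fit the conveyor pose and flap angle to these.

```bash
cat > h.py <<'E'
import numpy as np,cv2
from scipy.spatial.transform import Rotation as Ro
def proj(d,P):
    R=cv2.Rodrigues(np.array(d["rvec"],float))[0]; p=np.atleast_2d(P)@R.T+np.array(d["tvec"])
    u=p[:,:2]/p[:,2:]; u=u*(1+float(d["k1"])*(u**2).sum(1,keepdims=True))
    return u*[float(d["fx"]),float(d["fy"])]+[float(d["cx"]),float(d["cy"])]
def conv(x,y,yaw,P):  # conveyor -> world
    return np.atleast_2d(P)@Ro.from_euler('z',yaw).as_matrix().T+[x,y,0]
def flap(th,P): # flap coords (from hinge line, y, out) -> conveyor
    a=th+np.radians(35); P=np.atleast_2d(P).astype(float)
    return np.c_[-150+P[:,0]*np.cos(a)-P[:,2]*np.sin(a),P[:,1],40+P[:,0]*np.sin(a)+P[:,2]*np.cos(a)]
E
python3 - <<'E'
from h import *
from scipy.optimize import least_squares
S=dict(np.load("scene0.npz"));T=dict(np.load("top0.npz"))
# knobs order (sx,sy): (-,-)=far,left-in-top ; (-,+) ; (+,-) ; (+,+)
kt=np.array([(180,249.5),(442,237),(181,293),(445,280)]); ks=np.array([(504,162),(199,141),(492,136),(215,119)])
ps=np.array([(316,198),(363,202)])
sg=np.array([(-1,-1),(-1,1),(1,-1),(1,1)])
def f(v):
    x,y,yaw,th,w,zk=v
    K=conv(x,y,yaw,np.c_[sg[:,0]*w,sg[:,1]*345,np.full(4,zk)])
    Pn=conv(x,y,yaw,flap(th,[(86,50,14),(86,-50,14)]))
    return np.r_[(proj(T,K)-kt).ravel(),(proj(S,K)-ks).ravel(),(proj(S,Pn)-ps).ravel()]
r=least_squares(f,[600,50,np.pi-.05,1.05,60,190],loss='soft_l1'); print(r.x.round(3)); print(f(r.x).round(1))
v=r.x
from station import state; q=Ro.from_quat(state()['tool_rot']); print(q.as_matrix().round(3))
for th in(v[3],0): print(conv(*v[:3],flap(th,[(86,50,14.8),(86,-50,14.8),(108,0,4),(0,0,0)])).round(1))
big=cv2.resize(S["image"][150:260,270:400,::-1],None,fx=6,fy=5.4*6/5.4*5/6,interpolation=cv2.INTER_CUBIC); cv2.imwrite("pics/c1.png",big); print(big.shape)
E
```

```text
[5.41608e+02 6.17880e+01 3.29700e+00 1.08000e-01 5.30790e+01 2.05195e+02]
[ -3.3 -24.7  -1.1 -58.    2.  -27.2   3.7 -60.3  10.9  10.7 -31.2  29.6
   3.7   8.7 -31.   24.2  -1.3  23.6  -0.2  20.1]
[[-0.001  0.303 -0.953]
 [ 0.002 -0.953 -0.303]
 [-1.    -0.002 -0.   ]]
[[643.2  27.1 107.8]
 [627.7 125.9 107.8]
 [612.1  72.9 114.1]
 [689.8  85.1  40. ]]
[[636.3  26.1 101.5]
 [620.8 124.8 101.5]
 [604.7  71.7 105.2]
 [689.8  85.1  40. ]]
(550, 780, 3)
```

```bash
python3 - <<'E'
from h import *
from scipy.optimize import least_squares
S=dict(np.load("scene0.npz"));T=dict(np.load("top0.npz"))
for n,d in(("T",T),("S",S)): print(n,d["rvec"],d["tvec"],proj(d,[(0,0,0),(100,0,0),(0,100,0),(430,0,200)]).round(0).tolist())
kt=np.array([(180,249.5),(442,237),(181,293),(445,280)]); ks=np.array([(504,162),(199,141),(492,136),(215,119)])
ps=np.array([(316,198),(363,202)])
sg=np.array([(-1,-1),(-1,1),(1,-1),(1,1)])
def f(v):
    x,y,yaw,th,w,zk=v
    K=conv(x,y,yaw,np.c_[sg[:,0]*w,sg[:,1]*345,np.full(4,zk)])
    Pn=conv(x,y,yaw,flap(th,[(86,50,14),(86,-50,14)]))
    return np.r_[(proj(T,K)-kt).ravel(),(proj(S,K)-ks).ravel(),(proj(S,Pn)-ps).ravel()]
r=least_squares(f,[430,50,np.pi,1.05,56,190]); print(r.x.round(3)); print(f(r.x).round(1))
E
```

```text
T [ 2.17282669 -2.2076283   0.04999069] [  63.45899264  624.38250594 1355.16741775] [[337.0, 407.0], [337.0, 371.0], [303.0, 407.0], [337.0, 265.0]]
S [ 1.56670184  1.86260645 -0.88462592] [  76.17815122 -275.33668572 1317.84381387] [[340.0, 123.0], [336.0, 137.0], [368.0, 125.0], [319.0, 131.0]]
[430.112  64.653   3.177   0.886  55.521 184.801]
[-1.2  1.   1.5  0.  -0.9  0.6  1.5  0.2  0.6  0.7 -0.6  0.4  1.   0.8
  0.2  0.6 -0.   0.  -0.6 -0.1]
```

View pics/c1.png

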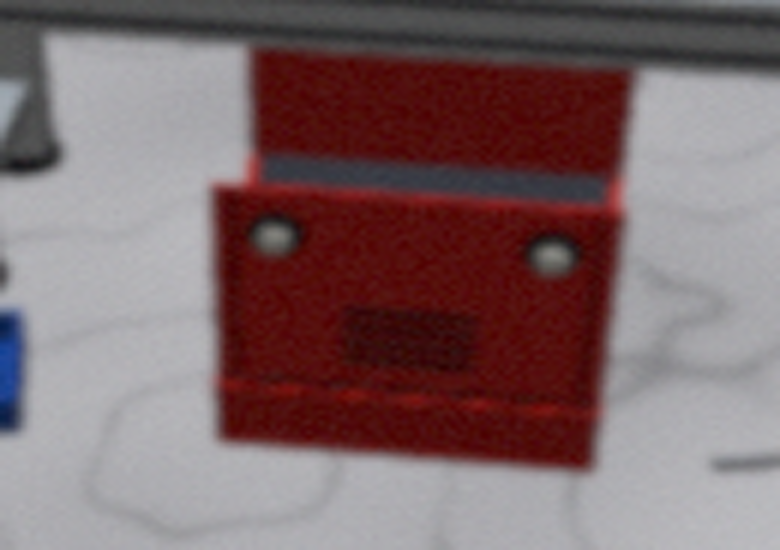

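Conveyor at about (430, 65), yaw 3.177, flap open at about 0.89 rad; the fit is within 1.5 px. The crop shows pins at (274,237) and (553,257), which agrees with that fit. Next: set up the move helper and set out.

```bash
cat >> h.py <<'E'
CP=[430.1,64.7,3.177]
RC=Ro.from_euler('z',CP[2]).as_matrix()
c35,s35=np.cos(np.radians(35)),np.sin(np.radians(35))
X=RC@[s35,0,-c35]; Y=RC@[0,1,0]; RT=np.c_[X,Y,np.cross(X,Y)]  # pressing orientation
def tcp(tipc): return conv(*CP,np.array(tipc,float)-19*np.array([s35,0,-c35]))[0]  # tip point in conveyor frame -> TCP world
def go(p,R,base=None):
    from station import state
    if base is None: s=state(); base=(s['tool_pos'],Ro.from_quat(s['tool_rot']).as_matrix())
    b,B=base
    print("xyz",(B.T@(np.array(p)-b)).round(1).tolist(),"rot",np.degrees(Ro.from_matrix(B.T@R).as_rotvec()).round(2).tolist())
def arc(th,r=80,y=0): # tip centre, conveyor frame, leading corner on flap at r
    return flap(th,[(r,y,4)])[0]-9.5*np.array([c35,0,s35])
E
python3 - <<'E'
from h import *
from station import state
s=state();R0=Ro.from_quat(s['tool_rot']).as_matrix()
A=np.array([360,-380,380.]);B=np.array([640,-70,380.]);C=tcp([-215,0,125])
go(A,R0);go(B,RT,(A,R0));go(C,RT,(B,RT));print(C)
E
```

```text
xyz [-134.9, -178.4, -228.0] rot [0.0, 0.0, 0.0]
xyz [0.4, -210.6, -360.8] rot [15.15, -34.77, -4.67]
xyz [184.1, -142.0, -154.5] rot [0.0, 0.0, 0.0]
[655.85636519  72.69677591 140.56388884]
```

Call:
apply_moves --xyz '[[-135,-178,-228],[-135,-178,-228],[-135,-178,-228],[-135,-178,-228],[-135,-178,-228],[-135,-178,-228],[-135,-178,-228],[-135,-178,-228]]' --rotation '[[0,0,0],[0,0,0],[0,0,0],[0,0,0],[0,0,0],[0,0,0],[0,0,0],[0,0,0]]' --grip '[1,1,1,1,1,1,1,1]'

```text
time: 0.77
tool_pos: [363.0, -376.9, 382.5]
tool_rot: [0.699, 0.11, -0.698, 0.11]
contact_force: [0.4, 0.3, 0.4]
gripper_width: 0.472
```

Call:
apply_moves --xyz '[[0,-211,-361],[0,-211,-361],[0,-211,-361],[0,-211,-361],[0,-211,-361],[0,-211,-361],[0,-211,-361],[0,-211,-361]]' --rotation '[[15,-35,-5],[15,-35,-5],[15,-35,-5],[15,-35,-5],[15,-35,-5],[15,-35,-5],[15,-35,-5],[15,-35,-5]]' --grip '[1,1,1,1,1,1,1,1]'

```text
time: 1.43
tool_pos: [561.7, -155.2, 373.0]
tool_rot: [-0.454, -0.016, 0.891, -0.015]
contact_force: [-0.7, -1.0, -1.5]
gripper_width: 0.007
```

```bash
python3 - <<'E'
from h import *
from station import state
s=state();print(s['time'],s['tool_pos'],s['contact_force'],s['q'],s['gripper_width']);print(Ro.from_quat(s['tool_rot']).as_matrix().round(3),RT.round(3))
go([655,70,300],RT); go(tcp([-215,0,125]),RT)
E
```

```text
1.4333 [ 561.67832252 -155.23080992  373.03749582] [-0.74637928 -1.01643034 -1.54086554] [ 0.27064086  0.6836342  -0.20712645  1.08053192  0.20150805  2.01295564
 -1.43012969] 0.007029505316477339
[[-0.587  0.041 -0.809]
 [-0.013 -0.999 -0.042]
 [-0.81  -0.014  0.587]] [[-0.573  0.035 -0.819]
 [-0.02  -0.999 -0.029]
 [-0.819  0.     0.574]]
xyz [1.6, -220.1, -127.8] rot [0.76, 0.92, 0.48]
xyz [130.1, -220.4, -222.1] rot [0.76, 0.92, 0.48]
```

Call:
apply_moves --xyz '[[2,-220,-128],[2,-220,-128],[2,-220,-128],[2,-220,-128],[2,-220,-128],[2,-220,-128],[2,-220,-128],[2,-220,-128]]' --rotation '[[1,1,0.5],[1,1,0.5],[1,1,0.5],[1,1,0.5],[1,1,0.5],[1,1,0.5],[1,1,0.5],[1,1,0.5]]' --grip '[1,1,1,1,1,1,1,1]'

```text
time: 2.1
tool_pos: [653.1, 67.6, 300.1]
tool_rot: [-0.462, -0.004, 0.887, -0.015]
contact_force: [0.5, 0.1, -0.9]
gripper_width: 0.007
```

```bash
python3 - <<'E'
from h import *
from station import state,vision
s=state();print(s['tool_pos'],s['contact_force'],s['q'].round(2),s['gripper_width']);print(Ro.from_quat(s['tool_rot']).as_matrix().round(3))
go(tcp([-215,0,125]),RT)
for n in("wrist","scene"):
    d=vision.capture(n); np.savez(f"{n}1.npz",**d); cv2.imwrite(f"pics/{n}1.png",d["image"][...,::-1])
E
```

```text
[653.14485556  67.57610688 300.13573774] [ 0.45271397  0.1056756  -0.8930788 ] [-0.03  0.89 -0.22  0.86  0.07  2.   -1.75] 0.006521038845791852
[[-0.573  0.031 -0.819]
 [-0.024 -0.999 -0.021]
 [-0.819  0.007  0.573]]
xyz [129.1, -6.2, -93.8] rot [-0.44, -0.03, -0.2]
```

View pics/wrist1.png

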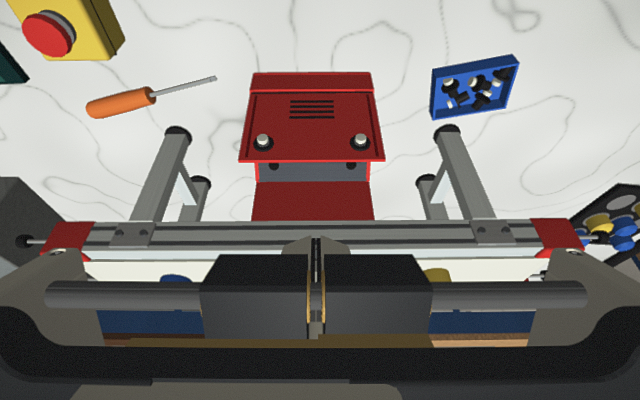

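Wrist view: right pin (263,141), left pin (361,141), flap free-edge corners (239,161) and (384,161), hinge corners about (253,92) and (373,92). The fingers are shut and the frame is clear. I'll refit with these.

```bash
python3 - <<'E'
from h import *
from scipy.optimize import least_squares
S=dict(np.load("scene0.npz"));T=dict(np.load("top0.npz"));W=dict(np.load("wrist1.npz"))
kt=np.array([(180,249.5),(442,237),(181,293),(445,280)]); ks=np.array([(504,162),(199,141),(492,136),(215,119)])
ps=np.array([(315.7,197.4),(362.2,201.4)]); pw=np.array([(361,141),(263,140.5)]); cw=np.array([(384.5,161),(239,161)]); cs=np.array([(305.5,187.0),(373.7,192.4)])
sg=np.array([(-1,-1),(-1,1),(1,-1),(1,1)])
def f(v):
    x,y,yaw,th,w,zk=v
    K=conv(x,y,yaw,np.c_[sg[:,0]*w,sg[:,1]*345,np.full(4,zk)])
    Pn=conv(x,y,yaw,flap(th,[(86,50,13.5),(86,-50,13.5)])); Cn=conv(x,y,yaw,flap(th,[(108,75,2),(108,-75,2)]))
    return np.r_[(proj(T,K)-kt).ravel(),(proj(S,K)-ks).ravel(),(proj(S,Pn)-ps).ravel(),(proj(S,Cn)-cs).ravel(),(proj(W,Pn)-pw).ravel(),(proj(W,Cn)-cw).ravel()]
r=least_squares(f,[430,65,3.177,.89,56,190]); print(r.x.round(4)); print(f(r.x).round(1))
E
```

```text
[429.9603  62.9787   3.1725   0.8913  55.5296 184.8566]
[-0.5  0.5  2.3  0.7 -0.3  0.1  2.1  0.8 -0.2  0.9 -1.1 -0.1  0.5  1.
 -0.1  0.2 -0.8  0.4 -0.9  0.5 -1.2 -1.5  0.5 -1.1 -1.  -2.2 -0.8 -1.3
  0.6  1.5 -1.7  2.2]
```

Call:
apply_moves --xyz '[[129,-6,-94],[129,-6,-94],[129,-6,-94],[129,-6,-94],[129,-6,-94],[129,-6,-94]]' --rotation '[[0,0,0],[0,0,0],[0,0,0],[0,0,0],[0,0,0],[0,0,0]]' --grip '[1,1,1,1,1,1]'

```text
time: 2.7
tool_pos: [656.5, 64.8, 143.1]
tool_rot: [-0.462, -0.0, 0.887, -0.012]
contact_force: [0.1, -0.3, 0.9]
gripper_width: 0.006
```

```bash
sed -i 's/^CP=.*/CP=[430.0,63.5,3.174]/' h.py; python3 - <<'E'
from h import *
from station import state
s=state();print(s['q'].round(2),s['contact_force'].round(2))
for th in(1.1,.95,.8,.65,.5,.35,.2,.1,.05,0,-.04): print(th,end=' ');go(tcp(arc(th)),RT)
E
```

```text
[-0.02  1.01 -0.21  0.98  0.09  1.77 -1.75] [ 0.15 -0.29  0.9 ]
1.1 xyz [36.2, -5.8, 26.8] rot [-0.86, -0.07, -0.18]
0.95 xyz [41.9, -5.6, 37.4] rot [-0.86, -0.07, -0.18]
0.8 xyz [49.1, -5.5, 47.0] rot [-0.86, -0.07, -0.18]
0.65 xyz [57.6, -5.4, 55.4] rot [-0.86, -0.07, -0.18]
0.5 xyz [67.4, -5.3, 62.4] rot [-0.86, -0.07, -0.18]
0.35 xyz [78.0, -5.3, 67.9] rot [-0.86, -0.07, -0.18]
0.2 xyz [89.4, -5.3, 71.8] rot [-0.86, -0.07, -0.18]
0.1 xyz [97.2, -5.3, 73.4] rot [-0.86, -0.07, -0.18]
0.05 xyz [101.2, -5.3, 73.9] rot [-0.86, -0.07, -0.18]
0 xyz [105.2, -5.3, 74.2] rot [-0.86, -0.07, -0.18]
-0.04 xyz [108.4, -5.3, 74.3] rot [-0.86, -0.07, -0.18]
```

Call:
apply_moves --xyz '[[20,-5,16],[36,-5,27],[42,-6,37],[49,-6,47],[58,-5,55],[67,-5,62],[78,-5,68],[89,-5,72]]' --rotation '[[-1,0,0],[-1,0,0],[-1,0,0],[-1,0,0],[-1,0,0],[-1,0,0],[-1,0,0],[-1,0,0]]' --grip '[1,1,1,1,1,1,1,1]'

```text
time: 3.37
tool_pos: [550.5, 68.6, 116.6]
tool_rot: [-0.468, -0.009, 0.884, -0.016]
contact_force: [-0.3, 0.6, 1.9]
gripper_width: 0.006
```

```bash
python3 - <<'E'
from h import *
from station import state
s=state();print(s['q'].round(2),s['contact_force'].round(2))
for th in(.1,.05,0,-.04): print(th,end=' ');go(tcp(arc(th)),RT)
E
```

```text
[ 0.01  0.84 -0.24  1.39  0.08  1.52 -1.77] [-0.25  0.65  1.92]
0.1 xyz [14.9, 1.2, 1.9] rot [0.23, -0.8, -0.13]
0.05 xyz [18.9, 1.2, 2.5] rot [0.23, -0.8, -0.13]
0 xyz [22.9, 1.2, 2.8] rot [0.23, -0.8, -0.13]
-0.04 xyz [26.1, 1.2, 3.0] rot [0.23, -0.8, -0.13]
```

Call:
apply_moves --xyz '[[4,0,1],[8,0,2],[12,0,2],[14,0,2],[16,0,2],[16,0,2]]' --rotation '[[0,0,0],[0,0,0],[0,0,0],[0,0,0],[0,0,0],[0,0,0]]' --grip '[1,1,1,1,1,1]'

```text
time: 3.87
tool_pos: [537.6, 68.8, 99.9]
tool_rot: [-0.465, -0.009, 0.885, -0.017]
contact_force: [0.5, -0.2, 1.5]
gripper_width: 0.003
```

```bash
python3 - <<'E'
from h import *
from station import state,vision
s=state();print(s['tool_pos'],s['contact_force'].round(2),"along x:",(Ro.from_quat(s['tool_rot']).as_matrix().T@s['contact_force']).round(2))
for th in(.05,0,-.04): print(th,end=' ');go(tcp(arc(th)),RT)
d=vision.capture("wrist"); np.savez("wrist2.npz",**d); cv2.imwrite("pics/wrist2.png",d["image"][...,::-1])
E
```

```text
[537.64760106  68.80621852  99.89063747] [ 0.54 -0.21  1.46] along x: [-1.51  0.23  0.39]
0.05 xyz [-2.2, 1.8, 1.2] rot [0.29, -0.37, -0.2]
0 xyz [1.8, 1.8, 1.6] rot [0.29, -0.37, -0.2]
-0.04 xyz [5.0, 1.8, 1.7] rot [0.29, -0.37, -0.2]
```

View pics/wrist2.png

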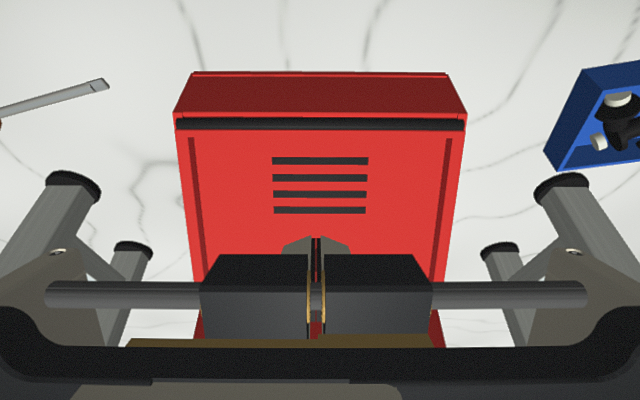

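The wrist view shows the flap nearly flat on the housing, fingertips centred between the rivets. Force is only 1.5 N, so I'll press further until it seats.

Call:
apply_moves --xyz '[[1,0,0],[2,0,0],[3,0,0],[4,0,0],[4,0,0],[4,0,0]]' --rotation '[[0,0,0],[0,0,0],[0,0,0],[0,0,0],[0,0,0],[0,0,0]]' --grip '[1,1,1,1,1,1]'

```text
time: 4.42
tool_pos: [537.5, 68.8, 99.6]
tool_rot: [-0.466, -0.009, 0.884, -0.017]
contact_force: [4.3, -1.8, 17.5]
gripper_width: 0.004
```

At 18 N the tip moved no further, so the flap is seated. I'll retract and look at the pins.

Call:
apply_moves --xyz '[[-20,0,0],[-50,0,-10],[-80,0,-40],[-90,0,-70],[-90,0,-70],[-90,0,-70]]' --rotation '[[0,0,0],[0,0,0],[0,0,0],[0,0,0],[0,0,0],[0,0,0]]' --grip '[1,1,1,1,1,1]'

```text
time: 4.92
tool_pos: [643.3, 73.3, 127.4]
tool_rot: [-0.463, -0.009, 0.886, -0.017]
contact_force: [-0.6, -0.1, -0.3]
gripper_width: 0.006
```

```bash
python3 - <<'E'
from h import *
from station import state,vision
s=state();print(s['time'],s['tool_pos'],s['contact_force'].round(2))
d=vision.capture("wrist"); np.savez("wrist3.npz",**d); cv2.imwrite("pics/wrist3.png",d["image"][...,::-1])
d2=vision.capture("scene"); np.savez("scene3.npz",**d2); 
P=conv(*CP,flap(0,[(86,50,14.3),(86,-50,14.3),(108,75,4),(108,-75,4),(0,75,4),(0,-75,4)]))
print(proj(d,P).round(1).tolist());print(proj(d2,P).round(1).tolist())
E
```

```text
4.9167 [643.29600282  73.32160382 127.38722679] [-0.62 -0.12 -0.34]
[[373.2, 302.7], [260.6, 302.4], [396.2, 315.8], [237.0, 315.4], [407.2, 207.5], [227.6, 206.7]]
[[319.9, 187.7], [362.5, 191.3], [311.0, 179.4], [373.7, 184.5], [305.4, 223.3], [370.2, 229.4]]
```

View pics/wrist3.png

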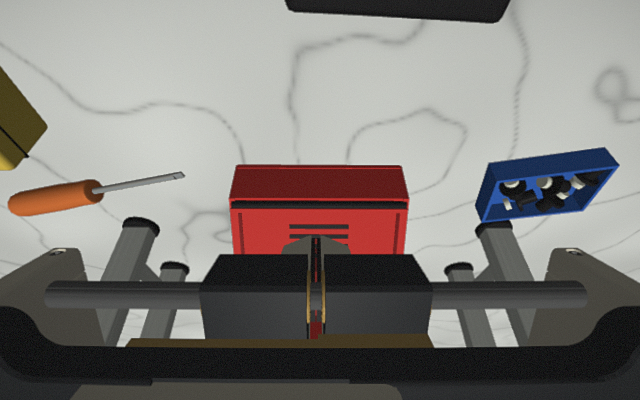

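The wrist view is blocked at the pins (hinge seam at row 205, pins would be at row 302 behind the carriage). I'll use a scene crop instead.

```bash
python3 - <<'E'
from h import *
S=np.load("scene3.npz"); cv2.imwrite("pics/c3.png",cv2.resize(S["image"][120:260,250:420,::-1],None,fx=4.2,fy=4.2,interpolation=cv2.INTER_CUBIC))
E
```

```text
(no output)
```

View pics/c3.png

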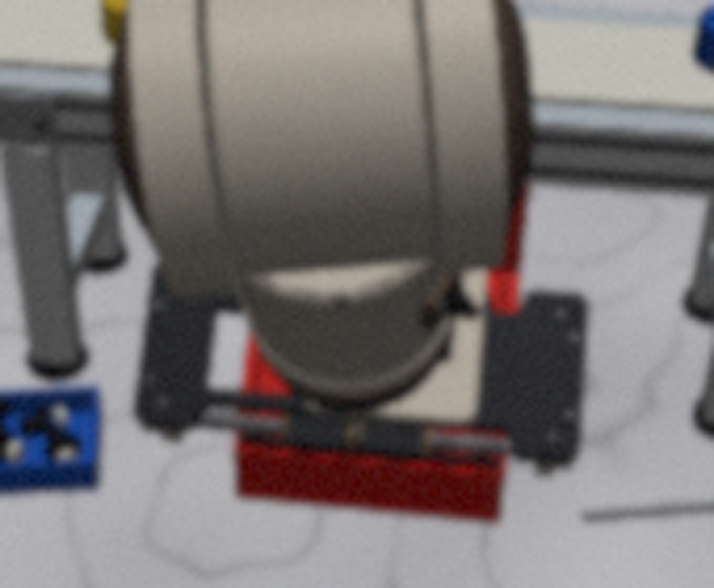

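The arm blocks the scene view. I'll rise to the earlier lookout pose.

Call:
apply_moves --xyz '[[-130,0,80],[-130,0,80],[-130,0,80],[-130,0,80],[-130,0,80],[-130,0,80]]' --rotation '[[0,0,0],[0,0,0],[0,0,0],[0,0,0],[0,0,0],[0,0,0]]' --grip '[1,1,1,1,1,1]'

```text
time: 5.52
tool_pos: [651.9, 73.7, 286.9]
tool_rot: [-0.467, -0.01, 0.884, -0.017]
contact_force: [-1.5, -0.5, -0.5]
gripper_width: 0.003
```

```bash
python3 - <<'E'
from h import *
from station import state,vision
s=state();print(s['time'],s['tool_pos'],s['contact_force'].round(2))
d=vision.capture("wrist"); np.savez("wrist4.npz",**d)
P=conv(*CP,flap(0,[(86,50,14.3),(86,-50,14.3),(108,75,4),(108,-75,4),(0,75,4),(0,-75,4)]))
print(proj(d,P).round(1).tolist())
cv2.imwrite("pics/wrist4.png",cv2.resize(d["image"][60:260,200:420,::-1],None,fx=3,fy=3,interpolation=cv2.INTER_CUBIC))
E
```

```text
5.5167 [651.87906175  73.69587781 286.87712776] [-1.5  -0.45 -0.52]
[[357.5, 177.3], [275.8, 176.9], [375.1, 192.5], [257.8, 191.9], [380.6, 104.4], [253.5, 103.5]]
```

View pics/wrist4.png

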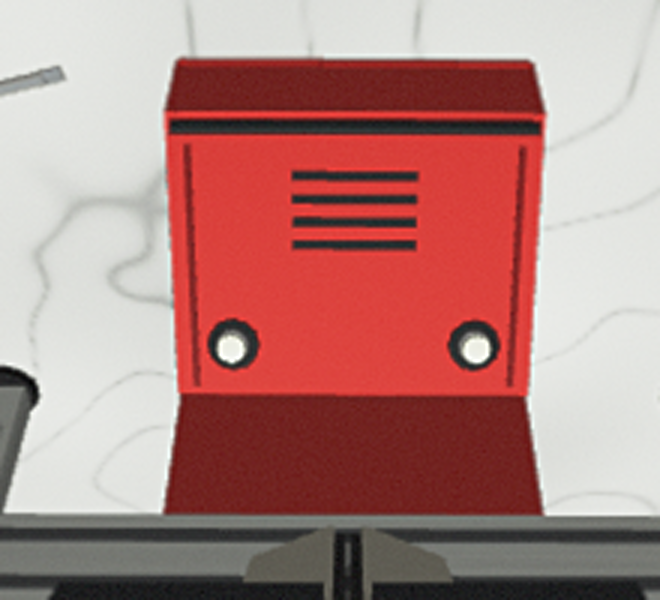

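The crop shows the flap flush on the housing and both pins proud: left at image (359,176), right at (277,176). That is about 1.5 px toward +y of the prediction, so I'll correct by that and go to the left pin.

```bash
sed -i 's/^CP=.*/CP=[430.3,62.0,3.174]/' h.py; python3 - <<'E'
from h import *
for y in(50,-50):
  for o in(45,19): go(tcp(flap(0,[(86,y,o)])[0]),RT)
E
```

```text
xyz [177.2, 53.7, 5.6] rot [0.33, -0.44, -0.2]
xyz [203.2, 53.6, 5.8] rot [0.33, -0.44, -0.2]
xyz [176.9, -46.3, 5.0] rot [0.33, -0.44, -0.2]
xyz [202.9, -46.4, 5.2] rot [0.33, -0.44, -0.2]
```

Call:
apply_moves --xyz '[[40,50,5],[80,54,5],[120,54,6],[150,54,6],[177,54,6],[177,54,6],[177,54,6]]' --rotation '[[0,-0.5,0],[0,-0.5,0],[0,-0.5,0],[0,-0.5,0],[0,-0.5,0],[0,-0.5,0],[0,-0.5,0]]' --grip '[1,1,1,1,1,1,1]'

```text
time: 6.15
tool_pos: [544.8, 15.0, 138.8]
tool_rot: [-0.457, -0.009, 0.889, -0.017]
contact_force: [0.7, -0.1, 0.9]
gripper_width: 0.004
```

```bash
python3 - <<'E'
from h import *
from station import state
s=state();print(s['time'],s['tool_pos'],s['contact_force'].round(2))
for o in(45,19,9.6): go(tcp(flap(0,[(86,50,o)])[0]),RT)
E
```

```text
6.15 [544.77647543  14.9764835  138.81374166] [ 0.67 -0.1   0.93]
xyz [-4.4, -0.7, -1.0] rot [0.32, 0.59, -0.21]
xyz [21.6, -0.8, -1.3] rot [0.32, 0.59, -0.21]
xyz [31.0, -0.8, -1.4] rot [0.32, 0.59, -0.21]
```

Call:
apply_moves --xyz '[[8,-1,-1],[14,-1,-1],[18,-1,-1],[18,-1,-1],[18,-1,-1]]' --rotation '[[0,0,0],[0,0,0],[0,0,0],[0,0,0],[0,0,0]]' --grip '[1,1,1,1,1]'

```text
time: 6.57
tool_pos: [538.8, 16.1, 125.6]
tool_rot: [-0.46, -0.009, 0.887, -0.017]
contact_force: [-0.4, 0.1, 0.3]
gripper_width: 0.004
```

```bash
python3 - <<'E'
from h import *
from station import state
s=state();print(s['time'],s['tool_pos'],s['contact_force'].round(2))
for o in(19,9.6): go(tcp(flap(0,[(86,50,o)])[0]),RT)
E
```

```text
6.5667 [538.83731366  16.11604984 125.55359746] [-0.41  0.06  0.26]
xyz [7.4, 0.6, 1.7] rot [0.32, 0.16, -0.2]
xyz [16.8, 0.6, 1.7] rot [0.32, 0.16, -0.2]
```

Call:
apply_moves --xyz '[[5,1,1],[8,1,1],[10,1,1],[11,1,1],[12,1,1],[12,1,1]]' --rotation '[[0,0,0],[0,0,0],[0,0,0],[0,0,0],[0,0,0],[0,0,0]]' --grip '[1,1,1,1,1,1]'

```text
time: 7.07
tool_pos: [531.5, 14.6, 117.2]
tool_rot: [-0.461, -0.009, 0.887, -0.017]
contact_force: [1.9, -0.9, 4.6]
gripper_width: 0.006
```

```bash
python3 - <<'E'
from h import *
from station import state
s=state();print(s['time'],s['tool_pos'],s['contact_force'].round(2))
for o in(19,9.6): go(tcp(flap(0,[(86,50,o)])[0]),RT)
E
```

```text
7.0667 [531.49297247  14.59193428 117.20481199] [ 1.89 -0.86  4.58]
xyz [-3.7, -0.7, 0.4] rot [0.3, 0.11, -0.2]
xyz [5.7, -0.7, 0.4] rot [0.3, 0.11, -0.2]
```

Call:
apply_moves --xyz '[[1,0,0],[2,0,0],[3,0,0],[4,0,0],[5,0,0],[6,0,0],[7,0,0],[8,0,0]]' --rotation '[[0,0,0],[0,0,0],[0,0,0],[0,0,0],[0,0,0],[0,0,0],[0,0,0],[0,0,0]]' --grip '[1,1,1,1,1,1,1,1]'

```text
time: 7.73
tool_pos: [527.9, 14.5, 111.9]
tool_rot: [-0.462, -0.009, 0.887, -0.017]
contact_force: [4.6, -0.5, 15.7]
gripper_width: 0.006
```

```bash
python3 - <<'E'
from h import *
from station import state
s=state();print(s['time'],s['tool_pos'],s['contact_force'].round(2))
for o in(9.6,): go(tcp(flap(0,[(86,50,o)])[0]),RT)
E
```

```text
7.7333 [527.91305465  14.47067084 111.93503424] [ 4.57 -0.49 15.72]
xyz [-0.6, -0.7, 0.5] rot [0.29, 0.01, -0.2]
```

Call:
apply_moves --xyz '[[1,0,0],[2,0,0],[3,0,0],[3,0,0],[3,0,0]]' --rotation '[[0,0,0],[0,0,0],[0,0,0],[0,0,0],[0,0,0]]' --grip '[1,1,1,1,1]'

```text
time: 8.15
tool_pos: [527.8, 14.4, 111.7]
tool_rot: [-0.463, -0.009, 0.886, -0.017]
contact_force: [6.2, -0.3, 21.7]
gripper_width: 0.001
```

```bash
python3 - <<'E'
from h import *
from station import state
s=state();print(s['time'],s['tool_pos'],s['contact_force'].round(2))
for o in(9.6,): go(tcp(flap(0,[(86,50,o)])[0]),RT)
for o in(45,19,): go(tcp(flap(0,[(86,-50,o)])[0]),RT)
E
```

```text
8.15 [527.78525181  14.44464437 111.70218452] [ 6.23 -0.29 21.73]
xyz [-0.9, -0.7, 0.5] rot [0.28, -0.18, -0.2]
xyz [-36.7, -100.6, -0.0] rot [0.28, -0.18, -0.2]
xyz [-10.7, -100.7, 0.0] rot [0.28, -0.18, -0.2]
```

The left pin is at its stop: no further travel at 22 N. Now the right pin.

Call:
apply_moves --xyz '[[-20,0,0],[-40,-20,0],[-40,-60,0],[-40,-101,0],[-40,-101,0],[-30,-101,0],[-20,-101,0],[-18,-101,0]]' --rotation '[[0,0,0],[0,0,0],[0,0,0],[0,0,0],[0,0,0],[0,0,0],[0,0,0],[0,0,0]]' --grip '[1,1,1,1,1,1,1,1]'

```text
time: 8.82
tool_pos: [528.9, 113.8, 119.9]
tool_rot: [-0.459, -0.008, 0.888, -0.017]
contact_force: [-0.2, -0.6, -0.8]
gripper_width: -0.001
```

Call:
apply_moves --xyz '[[2,0,0],[4,0,0],[5,0,0],[6,0,0],[7,0,0],[7,0,0]]' --rotation '[[0,0,0],[0,0,0],[0,0,0],[0,0,0],[0,0,0],[0,0,0]]' --grip '[1,1,1,1,1,1]'

```text
time: 9.32
tool_pos: [528.1, 114.4, 117.5]
tool_rot: [-0.461, -0.008, 0.887, -0.017]
contact_force: [0.7, -2.8, 5.6]
gripper_width: 0.01
```

```bash
python3 - <<'E'
from h import *
from station import state
s=state();print(s['time'],s['tool_pos'],s['contact_force'].round(2))
for o in(9.6,): go(tcp(flap(0,[(86,-50,o)])[0]),RT)
E
```

```text
9.3167 [528.06751273 114.38614315 117.47925129] [ 0.72 -2.8   5.58]
xyz [5.8, -0.8, 0.1] rot [0.22, 0.08, -0.22]
```

Call:
apply_moves --xyz '[[1,0,0],[2,0,0],[3,0,0],[4,0,0],[5,0,0],[6,0,0],[7,0,0],[8,0,0]]' --rotation '[[0,0,0],[0,0,0],[0,0,0],[0,0,0],[0,0,0],[0,0,0],[0,0,0],[0,0,0]]' --grip '[1,1,1,1,1,1,1,1]'

```text
time: 9.98
tool_pos: [524.4, 114.3, 112.1]
tool_rot: [-0.462, -0.008, 0.887, -0.017]
contact_force: [3.9, -3.0, 15.6]
gripper_width: 0.006
```

Call:
apply_moves --xyz '[[1,0,0],[2,0,0],[3,0,0],[3,0,0],[3,0,0]]' --rotation '[[0,0,0],[0,0,0],[0,0,0],[0,0,0],[0,0,0]]' --grip '[1,1,1,1,1]'

```text
time: 10.4
tool_pos: [524.2, 114.4, 111.8]
tool_rot: [-0.463, -0.008, 0.886, -0.017]
contact_force: [5.6, -4.1, 21.9]
gripper_width: 0.005
```

```bash
python3 - <<'E'
from h import *
from station import state
s=state();print(s['time'],s['tool_pos'],s['contact_force'].round(2))
for o in(9.6,): go(tcp(flap(0,[(86,-50,o)])[0]),RT)
E
```

```text
10.4 [524.24886997 114.36053534 111.82330839] [ 5.6  -4.08 21.86]
xyz [-1.0, -0.7, 0.2] rot [0.21, -0.2, -0.18]
```

Same stop depth and force as on the left. I'll retract to the lookout and check.

Call:
apply_moves --xyz '[[-30,0,0],[-70,20,-2],[-110,45,-4],[-150,45,-5],[-190,45,-5],[-210,45,-5],[-210,45,-5],[-210,45,-5]]' --rotation '[[0,0,0],[0,0,0],[0,0,0],[0,0,0],[0,0,0],[0,0,0],[0,0,0],[0,0,0]]' --grip '[1,1,1,1,1,1,1,1]'

```text
time: 11.07
tool_pos: [648.5, 75.3, 276.8]
tool_rot: [-0.462, -0.009, 0.887, -0.017]
contact_force: [-1.4, -0.6, -0.5]
gripper_width: 0.004
```

```bash
python3 - <<'E'
from h import *
from station import state,vision
s=state();print(s['time'],s['tool_pos'],s['contact_force'].round(2))
d=vision.capture("wrist")
P=conv(*CP,flap(0,[(86,50,9),(86,-50,9),(108,75,4),(108,-75,4),(0,75,4),(0,-75,4)]))
print(proj(d,P).round(1).tolist())
a=cv2.resize(d["image"][60:260,200:420,::-1],None,fx=2.4,fy=2.4,interpolation=cv2.INTER_CUBIC)
o=np.load("wrist4.npz")["image"][160:195,260:375,::-1]; n=d["image"][160:195,260:375,::-1]
cv2.imwrite("pics/wrist5.png",cv2.resize(d["image"][60:260,200:420,::-1],None,fx=3,fy=3,interpolation=cv2.INTER_CUBIC))
E
```

```text
11.0667 [648.48851909  75.34310299 276.78842553] [-1.44 -0.58 -0.52]
[[360.8, 178.4], [278.2, 178.0], [379.3, 194.8], [259.1, 194.2], [385.6, 104.5], [254.6, 103.7]]
```

View pics/wrist5.png

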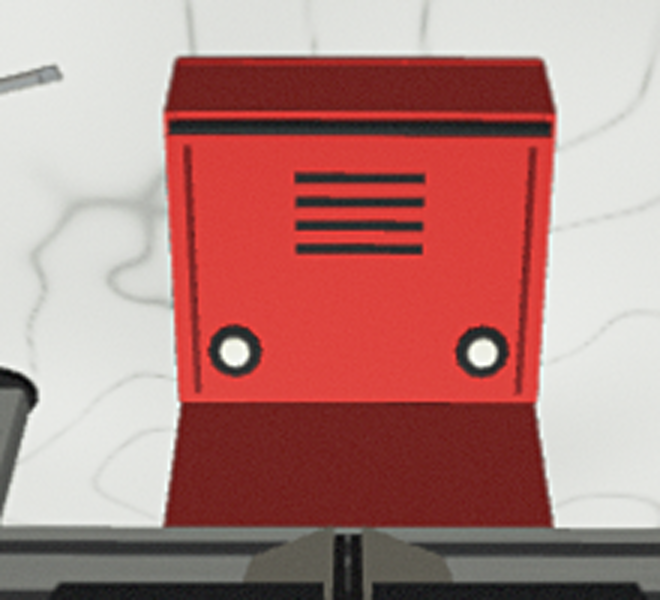

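The crop shows the flap flat on the housing. Both pins, at (235,352) and (482,352), are centred and flush in their black heads, with no sideways lean as before. The robot is clear, so I'm handing in.

```bash
python3 -c "
from station import arm; print(arm.job_done())"
```

```text
the job is handed in; nothing more can be done
None
```

The drive guard is shut, both rivet pins are pushed home, and the job is handed in at about 11 s of robot time.

- **Flap:** I folded it down with the closed fingertips between the rivets. I pressed to about 18 N, where it moved no further. A wrist picture taken before either pin was touched showed it flush on the housing.
- **Pins:** I pushed the left pin first, then the right, along the flap's normal. Each travelled about 6–7 mm and stopped. Pressing on from about 16 to 22 N moved each only about 0.3 mm more, and both stopped at the same depth within 0.1 mm.
- **Last checks:** The final wrist picture shows the flap flat and both pins centred and flush in their heads. The gripper is clear of everything.
- **Disagreements:** My fitted position for the flap differed from the fingertip contact by about 2 mm, and from the pins in the picture by about 1.5 px sideways. I corrected for both before pressing the pins. The scene camera was blocked by the arm once the flap was shut, so closure and the pins were checked with the wrist camera only. I did not take a final picture of the belt workpieces and other bench items. I saw no unexpected contact force during the moves.

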